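# Fit the coupling sleeve to a rebuilt pump

### The job

Fit the coupling sleeve, the tube with four notches in its lower end (not the plain spacer tube), down over the upright shaft of the pump, and turn it by feel until its notches drop over the shaft's cross bar, so that it sits fully home on the pump's face. Do not hammer or force it, let go of it, and leave the spacer, the oil bottle and the spanner as they are.

Things in the scene. Friction and masses are not known exactly. Their poses are not given: they have to be found in the camera images.
- sleeve: Coupling sleeve: upright bare aluminium tube, outside 54 mm, bore 32.4 mm, 100 mm tall, 0.4 kg, standing notched end down on the mat. Four notches in its lower end, open downward, 14 mm wide, 14.5 mm high, through the wall, centred on its own +x, +y, -x, -y; upper end plain. Either side of the spacer. Origin: centre of the lower end (tooth bottoms); z up the tube.
- shoulder (a point): Centre of the pump's round top face (84 mm across, 105 mm above the work surface), on the shaft axis; z up, x and y turn with the pump, not with the shaft. A cross bar at the shaft's foot stops a sleeve 11 mm above this face unless a pair of its notches is over the bar (to about 6 degrees); then it drops onto the face.
- shaft_top (a point): Top centre of the bare steel shaft: 30 mm diameter, 62 mm tall above the face, its top 8 mm tapered to 21 mm. At its foot a level steel square cross bar, 8 x 8 mm, 50 mm long, stands out 10 mm on both sides, centre line 7 mm above the face. The shaft is stiff and has stopped at any angle; the angle of the bar is not reported: find it by touch or sight.
- pump: Grey pump standing on a fixed base plate 160 x 140 mm; round body 104 mm, square flange 116 mm with its top 94 mm above the work surface (bolt heads to 100 mm), outlet stub towards its own +x. Fixed to the work surface. Origin: centre of the underside of the base plate; z up.
- spacer: Bystander: plain aluminium spacer tube without notches, same outer diameter (54 mm), bore and height (100 mm) as the sleeve. Stands on the mat. Origin: centre of the lower end; z up the tube.
- oil: Bystander: grey oil bottle with black cap, 56 mm diameter, 150 mm tall, upright. Origin: centre of its underside.
- spanner: Bystander: steel spanner 160 mm long, lying flat on the work surface. Origin: underside, near the middle; x along its length.
- mat: Black rubber mat, 150 x 250 x 4 mm, fixed to the work surface; the sleeve and the spacer stand on it, about 130 mm apart. Origin: centre of its underside (top 4 mm above).

How it is judged:
On the way, in this order (a step that is already met when the one before it is completed fails the run):
1. the sleeve is on the shaft: upright, its axis within 5 mm of the shaft's, its lower end less than 45 mm above the pump's face (horizontal distance between sleeve and shoulder below 0.005 m and angle between sleeve's own z axis and vertical below 0.1 rad and z of sleeve in the frame of shoulder between -0.005 and 0.045 m), for 0.02 s.
2. the sleeve is fully home on the pump's face, its notches over the cross bar (z of sleeve in the frame of shoulder between -0.004 and 0.0045 m and horizontal distance between sleeve and shoulder below 0.004 m and angle between sleeve's own z axis and vertical below 0.06 rad), for 0.2 s.
At the end, for the whole second after the job is handed in: The sleeve stands on the shaft with its lower end within 4.5 mm of the pump's face (notches over the cross bar), its axis within 4 mm of the shaft's and within 0.06 rad of upright, at rest and released (all of step 2 and linear speed of sleeve below 0.01 m/s and angular speed of sleeve below 0.1 rad/s); the robot touches nothing.
It fails at once if the sleeve is forced: more than 120 N between it and the pump or its shaft (contact force between sleeve and pump above 120 N).
It fails at once if the spacer, the oil bottle or the spanner is moved by more than 30 mm (distance of any of spacer, oil, spanner from where it was at the start of the episode above 0.03 m).
It fails at once if the spacer or the oil bottle is tipped by more than 0.4 rad (angle between any of spacer, oil's own z axis and vertical above 0.4 rad).
It also fails if it takes over 51 s, if anything falls off the work surface, if the arm or the gripper's body presses on something with over 40 N, if the wrist force passes 120 N, or if a joint passes its speed limit or range.

### The arm

A 6-joint arm with a two-finger parallel gripper is mounted at the origin on the work surface. World frame = base frame: x ahead of the robot, y to its left, z up, the work surface at z = 0. Lengths are in m, angles in rad, forces in N, time in s.
With the tool pointing down it reaches from about 0.325 to 0.85 m from the base axis. Payload 4.4 kg.
Tool frame: the origin (TCP) lies midway between the tips of the shut fingers; the grasp point (between the pads) lies 19 mm behind it; z points along the fingers, y is the line along which they close (so a half turn about z gives the same grasp; the last joint's range is limited). The gripper opens to 94 mm and grips with 3 to 60 N. Pads are 16 mm wide; open, the fingers measure 119 mm over their backs; the gripper's body (75 mm by 177 mm) begins 78 mm behind the grasp point.
Start: joints at [1.115, 0.207, 1.542, -0, 1.393, -0.15], TCP at [0.173, 0.548, 0.205] pointing down, gripper open.
Joint ranges: [-2.73, 2.73], [-0.86, 2.22], [0.23, 2.46], [-1.11, 4.25], [0.08, 2.63], [-2.82, 2.82]. Speed limits (rad/s): [2.79, 2.79, 3.14, 3.14, 3.14, 3.14].

### API

Orientations are given as a rotation vector (axis times angle).
In Python, from cell import state, camera, job_done, outline_of, place_of gives the robot as it stands. The module is installed in compiled form; this text tells all that it offers.
- The arm moves only by the tool arm_command, never from a script. Its argument "motion" is a list of rows, each an object with "slide": the shift along the world's x, y, z in mm, a list of three; "twist": the turn, a rotation vector about the world's x, y, z in rad, a list of three; "fingers": the opening, from 0 (shut) to 1 (fully open). In form: [{"slide": [x, y, z], "twist": [ax, ay, az], "fingers": fingers}, ...]. A call has 1 to 20 rows; each row shifts and turns the commanded pose from where the row before left it; what a row does not reach is not made up. A row lasts 1/12 s, in which the tool goes at most 41.7 mm and 7.16 degrees, less where a joint would pass 70% of its speed; a pose out of reach is approached as far as the arm can. A call with a gripper value outside its range is refused whole. The fingers move at their own pace and stop on an object; "grip_force" is the grip in N (left out, the last holds). Time passes only in rows, so rows that do not move let the fingers close. It gives the time, the measured TCP pose, the force, the opening and the grip force at its end, in the units of the state.
- state(): the state, without advancing time (a new reading comes with each control period).
- camera(name): name is "scene" or "top" or "wrist"; returns a dict with "image" (400x640x3 uint8, red, green, blue), "intrinsics" (3x3 intrinsics, pixels), "camera_from_world" (4x4, takes a point from world to camera coordinates); the wrist camera has in their place "hand_eye" (4x4, takes a point from camera to tool coordinates, whose origin is the TCP and whose axes are the flange's). Camera axes: x right, y down, z forward; pixel columns grow to the right and rows downward; lengths in m; the calibration is good to about 2 mm. A picture is of the moment at which its call begins: read the wrist's pose just before it. There is no depth.
- job_done(): hands the job in; it is judged then, once.
Trained networks look in the newest picture that a camera, given by its name, has taken for a name from the list of things; names that differ only in an ending like _2 or _b are one class to them, and where a whole thing is asked for, a point or a joint stands for the part that bears it (a point fixed in the world has none). Each returns a list of dicts, best first, with "p" (0 to 1); they miss things now and then, are a little off and sometimes report something else, mostly with a low value. They report only what shows in the picture. A call takes as long as a camera call.
- outline_of(camera, thing): "mask" (400x640 bool, what is visible of it) and "at" ([column, row] in pixels, amid what is visible of it).
- place_of(camera, thing): "at" ([column, row] in pixels: a listed point, or the origin of a listed thing).
The state is a dict: "time_s": time; "q": joint angles; "joint_vel": joint speeds; "joint_torque": joint torques, N m; "position": TCP position; "eef_rot": TCP orientation; "wrist_force": force on the tool from outside, world axes, zero at the start; "moment": the same for the moment, N m; "gripper_width": opening from 0.0 (shut) to 1.0 (fully open); "gripper_force": force on a finger pad.
Only numpy, scipy, OpenCV 4.12 (cv2) and the standard library are available. Lean on these libraries where they do the work, as an engineer would, in place of code of your own. Each camera call takes 0.05 s, during which the arm holds its last target. There are 200 camera calls.

## Working session

There is one attempt and no reset: what is moved stays moved. The work goes in short steps, Python scripts to look and compute and a tool call to move; the robot and the scene stay as the last step left them, time stands still between calls to the robot, and variables do not carry over. Pictures are saved under pics/ and viewed, at most 10 in all, crops included, and the job is handed in when it is done.

Besides the shell and the picture viewer there is one more tool, called after ">>>" as a command line: name --argument value ..., lists and objects as JSON in quotes. arm_command: Moves the arm, as the interface text tells. Its arguments: {"type":"object","properties":{"motion":{"type":"array","items":{"type":"object","properties":{"slide":{"type":"array","items":{"type":"number"}},"twist":{"type":"array","items":{"type":"number"}},"fingers":{"type":"number"}}}},"grip_force":{"type":"number"}},"required":["motion"]}

```bash
mkdir -p pics
cat > h.py <<'E'
import numpy as np, cv2
from cell import *
from scipy.spatial.transform import Rotation as R
def cam(name):
    s=state(); c=camera(name)
    if name=="wrist":
        T=np.eye(4); T[:3,:3]=R.from_rotvec(s["eef_rot"]).as_matrix(); T[:3,3]=s["position"]
        c["wc"]=T@np.array(c["hand_eye"])
    else: c["wc"]=np.linalg.inv(np.array(c["camera_from_world"]))
    return c
def onz(c,px,z):
    d=c["wc"][:3,:3]@np.linalg.solve(np.array(c["intrinsics"]),[px[0],px[1],1]); o=c["wc"][:3,3]
    return o+d*(z-o[2])/d[2]
def proj(c,p):
    q=np.linalg.inv(c["wc"])@np.append(p,1); q=np.array(c["intrinsics"])@q[:3]; return q[:2]/q[2]
E
python3 - <<'E'
from h import *
np.set_printoptions(precision=4,suppress=True)
s=state(); print(s["time_s"],s["position"],s["eef_rot"],s["gripper_width"])
Z=dict(sleeve=.004,shoulder=.105,shaft_top=.167,pump=0,spacer=.004,oil=0,spanner=0)
for n in("top","scene"):
    c=cam(n); cv2.imwrite(f"pics/{n}.png",c["image"][:,:,::-1]); print(n,c["wc"][:3,3])
    for t,z in Z.items():
        for r in place_of(n,t)[:2]: print(t,round(r["p"],2),np.array(r["at"]),onz(c,r["at"],z)[:2])
E
```

```text
0.0 [0.1728 0.5476 0.2043] [-0.4785 -3.1043  0.0034] 0.999874958538337
top [ 0.4348 -0.0029  0.9188]
sleeve 0.64 [382.5 273. ] [ 0.4472 -0.1438]
shoulder 0.83 [217.7 230.5] [0.5623 0.2184]
shaft_top 0.58 [216.4 227.7] [0.5585 0.204 ]
pump 0.97 [229.3 234.4] [0.5671 0.2188]
spacer 0.73 [432.2 251.7] [ 0.4885 -0.2685]
oil 0.98 [312.8 165.7] [0.7267 0.0037]
spanner 0.65 [311.9 274.2] [0.4569 0.0242]
scene [ 1.057  -0.4702  0.7649]
sleeve 0.82 [244.8 229.6] [ 0.4522 -0.1453]
shoulder 0.87 [364.8 152.7] [0.5563 0.2153]
shoulder 0.32 [228.6 250. ] [ 0.5527 -0.2489]
shaft_top 0.97 [368.4 133. ] [0.5569 0.2236]
pump 0.95 [360.2 183.2] [0.5582 0.202 ]
spacer 0.93 [213.7 266.5] [ 0.4895 -0.2698]
oil 0.57 [364.2 248.3] [0.7192 0.0221]
oil 0.23 [245.  227.3] [ 0.4431 -0.1382]
spanner 0.91 [292. 197.] [0.4517 0.0252]
```

View pics/top.png

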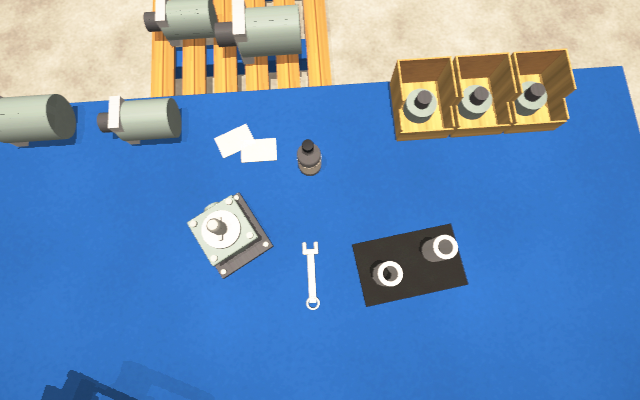

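View pics/scene.png

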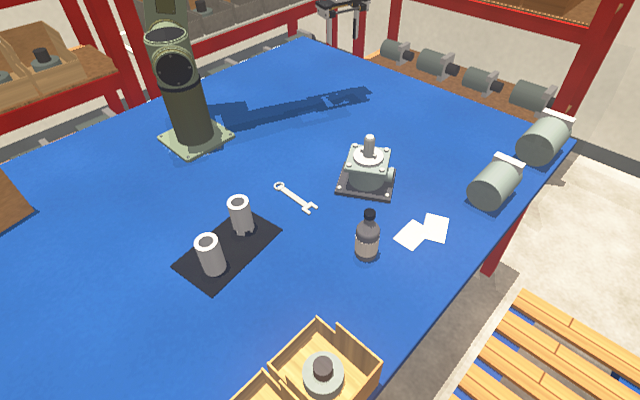

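The top view shows the notched sleeve at about (388,272), the spacer at (445,247) and the pump at (217,228). The scene view shows notches on the tube at (240,215), so that one is the sleeve. I'll look at the pump from close by on the way to it.

Run:
```python
from h import *
np.set_printoptions(precision=4,suppress=True)
c=cam("wrist"); print(np.array(c["hand_eye"]),c["intrinsics"])
```

```text
[[-0.0009 -0.9602 -0.2793  0.0819]
 [ 1.     -0.0008 -0.0005 -0.0002]
 [ 0.0003 -0.2793  0.9602 -0.178 ]
 [ 0.      0.      0.      1.    ]] [[289.8974   0.     320.7903]
 [  0.     289.8974 194.334 ]
 [  0.       0.       1.    ]]
```

>>> arm_command --motion '[{"slide": [0, 0, 40], "fingers": 1}, {"slide": [0, 0, 40], "fingers": 1}, {"slide": [20, -22, 28], "fingers": 1}, {"slide": [25, -28, 15], "fingers": 1}, {"slide": [25, -28, 0], "fingers": 1}, {"slide": [25, -28, 0], "fingers": 1}, {"slide": [25, -28, 0], "fingers": 1}, {"slide": [25, -28, 0], "fingers": 1}, {"slide": [25, -28, 0], "fingers": 1}, {"slide": [25, -28, 0], "fingers": 1}, {"slide": [25, -28, 0], "fingers": 1}, {"slide": [25, -28, 0], "fingers": 1}, {"slide": [25, -28, 0], "fingers": 1}, {"slide": [20, -24, 0], "fingers": 1}, {"slide": [0, 0, 0], "fingers": 1}, {"slide": [0, 0, 0], "fingers": 1}]'

```text
validation failed for argument at $.mo...
```

>>> arm_command --motion '[{"slide": [0, 0, 40], "twist": [0, 0, 0], "fingers": 1}, {"slide": [0, 0, 40], "twist": [0, 0, 0], "fingers": 1}, {"slide": [20, -22, 28], "twist": [0, 0, 0], "fingers": 1}, {"slide": [25, -28, 15], "twist": [0, 0, 0], "fingers": 1}, {"slide": [25, -28, 0], "twist": [0, 0, 0], "fingers": 1}, {"slide": [25, -28, 0], "twist": [0, 0, 0], "fingers": 1}, {"slide": [25, -28, 0], "twist": [0, 0, 0], "fingers": 1}, {"slide": [25, -28, 0], "twist": [0, 0, 0], "fingers": 1}, {"slide": [25, -28, 0], "twist": [0, 0, 0], "fingers": 1}, {"slide": [25, -28, 0], "twist": [0, 0, 0], "fingers": 1}, {"slide": [25, -28, 0], "twist": [0, 0, 0], "fingers": 1}, {"slide": [25, -28, 0], "twist": [0, 0, 0], "fingers": 1}, {"slide": [25, -28, 0], "twist": [0, 0, 0], "fingers": 1}, {"slide": [20, -24, 0], "twist": [0, 0, 0], "fingers": 1}, {"slide": [0, 0, 0], "twist": [0, 0, 0], "fingers": 1}, {"slide": [0, 0, 0], "twist": [0, 0, 0], "fingers": 1}]'

```text
time_s: 2.18
position: [0.4638, 0.2212, 0.3282]
eef_rot: [-0.484, -3.103, -0.0]
wrist_force: [-0.2, -0.4, 1.3]
gripper_width: 1.0
gripper_force: 0.0
```

```bash
cat >> h.py <<'E'
def rect(c,ctr,z,half=.06,n=600):
    # metric view of the plane z, column = +x, row = -y
    w=[(ctr[0]+a*half,ctr[1]+b*half,z) for a,b in((-1,1),(1,1),(1,-1),(-1,-1))]
    M=cv2.getPerspectiveTransform(np.float32([proj(c,p) for p in w]),np.float32([[0,0],[n,0],[n,n],[0,n]]))
    return cv2.warpPerspective(c["image"],M,(n,n),flags=cv2.INTER_CUBIC)[:,:,::-1]
E
python3 - <<'E'
from h import *
c=cam("wrist"); cv2.imwrite("pics/w1.png",c["image"][:,:,::-1])
for t,z in dict(shoulder=.105,shaft_top=.167,pump=0).items():
    for r in place_of("wrist",t)[:2]: print(t,round(r["p"],2),r["at"],onz(c,r["at"],z)[:2])
cv2.imwrite("pics/r1.png",np.hstack([rect(c,(.558,.215),.116,.05,400),cv2.resize(c["image"],None,fx=.625,fy=1)[:,:,::-1]]))
E
```

```text
shoulder 0.85 [338.5, 237.1] [0.56857808 0.21517896]
shoulder 0.5 [106.7, 225.3] [ 0.44511561 -0.1076778 ]
shaft_top 0.81 [342.3, 256.9] [0.56864915 0.21653301]
pump 0.55 [334.7, 214.9] [0.57132856 0.21338809]
```

View pics/r1.png

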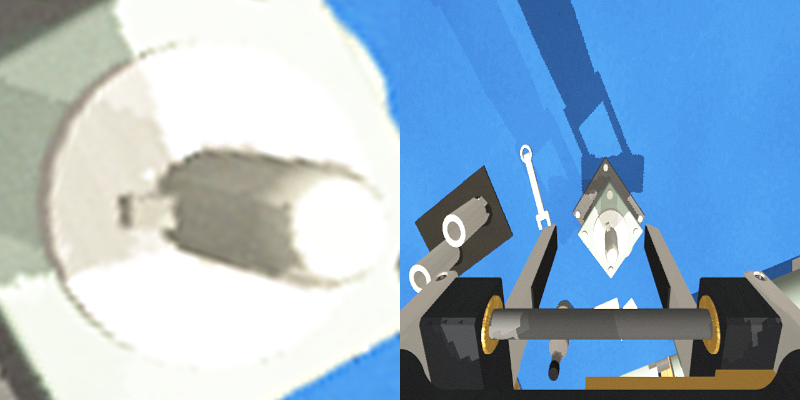

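The bar's stub points towards world −x, at about 2° from the x axis. The shaft is at about (0.565, 0.214). Now the sleeve.

>>> arm_command --motion '[{"slide": [-5, -15, 0], "twist": [0, 0, 0], "fingers": 1}, {"slide": [-9, -34, -6], "twist": [0, 0, 0], "fingers": 1}, {"slide": [-9, -34, -6], "twist": [0, 0, 0], "fingers": 1}, {"slide": [-9, -34, -6], "twist": [0, 0, 0], "fingers": 1}, {"slide": [-9, -34, -6], "twist": [0, 0, 0], "fingers": 1}, {"slide": [-9, -34, -6], "twist": [0, 0, 0], "fingers": 1}, {"slide": [-9, -34, -6], "twist": [0, 0, 0], "fingers": 1}, {"slide": [-9, -34, -6], "twist": [0, 0, 0], "fingers": 1}, {"slide": [-9, -34, -6], "twist": [0, 0, 0], "fingers": 1}, {"slide": [-9, -34, -6], "twist": [0, 0, 0], "fingers": 1}, {"slide": [-8, -20, -6], "twist": [0, 0, 0], "fingers": 1}, {"slide": [0, 0, 0], "twist": [0, 0, 0], "fingers": 1}, {"slide": [0, 0, 0], "twist": [0, 0, 0], "fingers": 1}]'

```text
time_s: 3.47
position: [0.3689, -0.1181, 0.2683]
eef_rot: [-0.48, -3.105, -0.001]
wrist_force: [-0.3, 0.0, 0.3]
gripper_width: 1.0
gripper_force: 0.0
```

Run:
```python
from h import *
c=cam("wrist"); print(c["wc"][:3,3])
for t,z in dict(sleeve=.004,spacer=.004).items():
    for r in place_of("wrist",t)[:2]: print(t,round(r["p"],2),r["at"],onz(c,r["at"],z)[:2])
    for r in outline_of("wrist",t)[:1]:
        m=r["mask"]; print(r["p"],r["at"],np.argwhere(m).min(0),np.argwhere(m).max(0))
        if t=="sleeve": y0,x0=np.argwhere(m).min(0)-8; y1,x1=np.argwhere(m).max(0)+8
k=c["image"][max(y0,0):y1,max(x0,0):x1,::-1]; print(x0,y0,x1,y1)
f=min(450/k.shape[0],400/k.shape[1]); k=cv2.resize(k,None,fx=f,fy=f,interpolation=2); print(f)
r1=rect(c,(.45,-.145),.004,.05,400)
H=max(k.shape[0],400); o=np.zeros((H,400+k.shape[1],3),np.uint8); o[:400,:400]=r1; o[:k.shape[0],400:]=k
cv2.imwrite("pics/s1.png",o)
```

```text
[ 0.29071486 -0.09377607  0.44632066]
sleeve 0.68 [322.1, 216.3] [ 0.44936918 -0.1416803 ]
0.86 [318.3, 229.9] [200 300] [259 339]
spacer 0.97 [261.5, 261.4] [ 0.49607994 -0.26471184]
0.91 [251.7, 281.4] [246 226] [306 272]
292 192 347 267
6.0
```

View pics/s1.png

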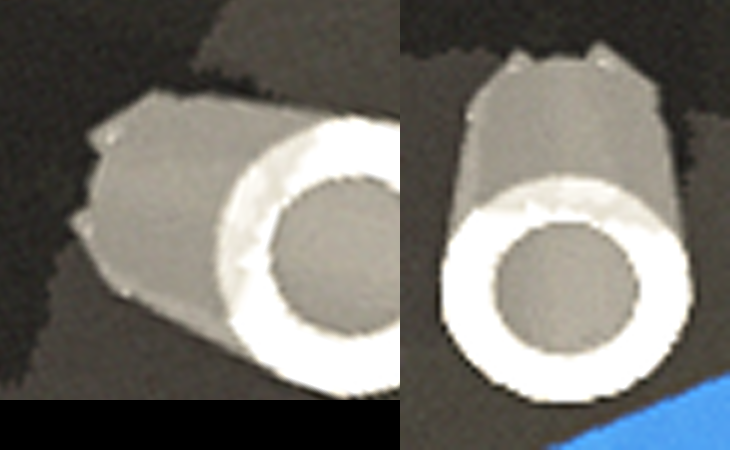

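The sleeve's front notch faces about 169° in world terms, so it needs about +13° to match the bar. I'll compute the centre of the top ring precisely.

Run:
```python
from h import *
c=cam("wrist"); print(c["wc"][:3,3], state()["position"])
g=cv2.cvtColor(c["image"],cv2.COLOR_RGB2GRAY)[205:265,290:350]
m=(g>215).astype(np.uint8)
cs,_=cv2.findContours(m,cv2.RETR_EXTERNAL,cv2.CHAIN_APPROX_NONE)
k=max(cs,key=cv2.contourArea); (x,y),r=cv2.minEnclosingCircle(k); e=cv2.fitEllipse(cv2.convexHull(k)); print(x+290,y+205,r,e)
print(onz(c,(319.8,240.3),.104),onz(c,(x+290,y+205),.104))
```

```text
[ 0.29132698 -0.09324509  0.44678333] [ 0.3696685  -0.11765093  0.26882336]
318.43887519836426 238.99388885498047 20.658859252929688 ((28.297971725463867, 33.966224670410156), (36.82859420776367, 41.37401580810547), 91.91881561279297)
[ 0.4453824  -0.14295708  0.104     ] [ 0.44310214 -0.14407993  0.104     ]
```

>>> arm_command --grip_force 25 --motion '[{"slide": [15, -5, 0], "twist": [0, 0, 0], "fingers": 1}, {"slide": [25, -8, -20], "twist": [0, 0, 0], "fingers": 1}, {"slide": [22, -8, -25], "twist": [0, 0, 0], "fingers": 1}, {"slide": [14.5, -4.5, -25], "twist": [0, 0, 0], "fingers": 1}, {"slide": [0, 0, -15], "twist": [0, 0, 0], "fingers": 1}, {"slide": [0, 0, -25], "twist": [0, 0, 0], "fingers": 1}, {"slide": [0, 0, -30], "twist": [0, 0, 0], "fingers": 1}, {"slide": [0, 0, -30], "twist": [0, 0, 0], "fingers": 1}, {"slide": [0, 0, -25], "twist": [0, 0, 0], "fingers": 1}, {"slide": [0, 0, -14], "twist": [0, 0, 0], "fingers": 1}, {"slide": [0, 0, 0], "twist": [0, 0, 0], "fingers": 1}, {"slide": [0, 0, 0], "twist": [0, 0, 0], "fingers": 0.4}, {"slide": [0, 0, 0], "twist": [0, 0, 0], "fingers": 0.4}, {"slide": [0, 0, 0], "twist": [0, 0, 0], "fingers": 0.4}, {"slide": [0, 0, 0], "twist": [0, 0, 0], "fingers": 0.4}, {"slide": [0, 0, 0], "twist": [0, 0, 0], "fingers": 0.4}, {"slide": [0, 0, 0], "twist": [0, 0, 0], "fingers": 0.4}]'

```text
time_s: 5.18
position: [0.4462, -0.1445, 0.0603]
eef_rot: [0.478, 3.103, -0.001]
wrist_force: [1.0, 0.0, 0.7]
gripper_width: 0.609
gripper_force: 0.0
```

>>> arm_command --grip_force 25 --motion '[{"slide": [0, 0, 0], "twist": [0, 0, 0], "fingers": 0.4}, {"slide": [0, 0, 0], "twist": [0, 0, 0], "fingers": 0.4}, {"slide": [0, 0, 0], "twist": [0, 0, 0], "fingers": 0.4}, {"slide": [0, 0, 0], "twist": [0, 0, 0], "fingers": 0.4}]'

```text
time_s: 5.52
position: [0.4461, -0.1446, 0.0601]
eef_rot: [0.478, 3.104, -0.001]
wrist_force: [-0.6, -1.2, 5.6]
gripper_width: 0.576
gripper_force: 25.0
```

>>> arm_command --motion '[{"slide": [0, 0, 10], "twist": [0, 0, 0], "fingers": 0.4}, {"slide": [0, 0, 25], "twist": [0, 0, 0], "fingers": 0.4}, {"slide": [0, 0, 35], "twist": [0, 0, 0], "fingers": 0.4}, {"slide": [0, 0, 35], "twist": [0, 0, 0], "fingers": 0.4}, {"slide": [0, 0, 35], "twist": [0, 0, 0], "fingers": 0.4}, {"slide": [0, 10, 30], "twist": [0, 0, 0], "fingers": 0.4}, {"slide": [0, 20, 20], "twist": [0, 0, 0], "fingers": 0.4}, {"slide": [0, 30, 0], "twist": [0, 0, 0], "fingers": 0.4}, {"slide": [0, 35, 0], "twist": [0, 0, 0], "fingers": 0.4}, {"slide": [0, 35, 0], "twist": [0, 0, 0], "fingers": 0.4}, {"slide": [0, 35, 0], "twist": [0, 0, 0], "fingers": 0.4}, {"slide": [0, 35, 0], "twist": [0, 0, 0], "fingers": 0.4}, {"slide": [0, 30, 0], "twist": [0, 0, 0], "fingers": 0.4}, {"slide": [0, 25, 0], "twist": [0, 0, 0], "fingers": 0.4}, {"slide": [0, 15, 0], "twist": [0, 0, 0], "fingers": 0.4}, {"slide": [0, 0, 0], "twist": [0, 0, 0], "fingers": 0.4}, {"slide": [0, 0, 0], "twist": [0, 0, 0], "fingers": 0.4}]'

```text
time_s: 6.93
position: [0.4445, 0.1262, 0.2486]
eef_rot: [-0.475, -3.103, 0.002]
wrist_force: [0.2, -1.4, -2.9]
gripper_width: 0.581
gripper_force: 25.0
```

Run:
```python
from h import *
c=cam("wrist"); s=state(); p=s["position"];print(p,s["gripper_force"],c["wc"][:3,3])
for t,z in dict(shoulder=.105,shaft_top=.167,sleeve=p[2]-.056).items():
    for r in place_of("wrist",t)[:2]: print(t,round(r["p"],2),r["at"],onz(c,r["at"],z)[:2])
ctr=proj(c,(.565,.2145,.14)).astype(int); print(ctr)
a=c["image"][:,:,::-1]
k=a[max(ctr[1]-40,0):ctr[1]+40,ctr[0]-40:ctr[0]+40]
o=np.zeros((520,760,3),np.uint8); kk=cv2.resize(k,(360,int(360*k.shape[0]/k.shape[1])),interpolation=2); o[:kk.shape[0],:360]=kk
o[:400,360:760]=cv2.resize(a,(400,400)); cv2.imwrite("pics/w2.png",o); cv2.imwrite("pics/w2full.png",a)
```

```text
[0.44481495 0.12549518 0.24872381] 24.997311593033373 [0.36670231 0.15061875 0.42672847]
shoulder 0.76 [417.9, 253.6] [0.5629982  0.21324143]
sleeve 0.58 [323.6, 209.5] [0.44459295 0.12823885]
[429 269]
```

View pics/w2.png

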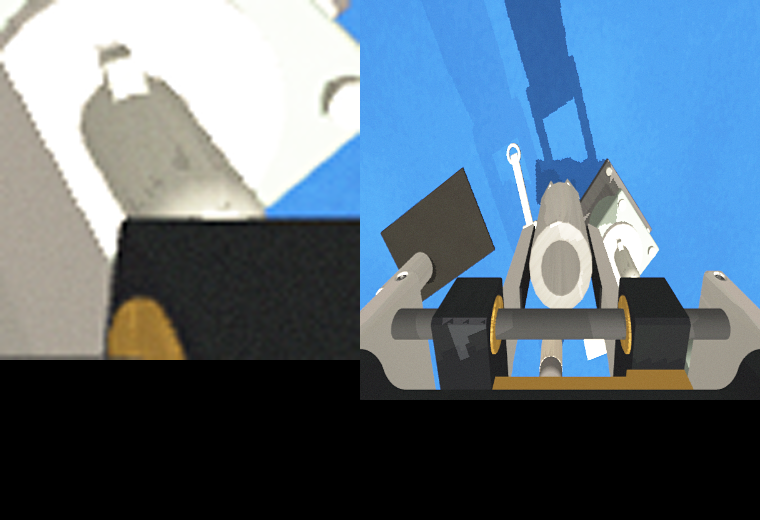

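Run:
```python
from h import *
c=cam("wrist"); p=state()["position"]; print(p,c["wc"][:3,3])
for px in((415,242.8),(411.5,241),(417.9,250.5)): print(px,onz(c,px,.116)[:2])
o=np.hstack([rect(c,p[:2],p[2]-.056,.04,400),rect(c,p[:2],p[2]+.044,.04,400)])
cv2.imwrite("pics/s2.png",o)
```

```text
[0.44556663 0.12481977 0.24926586] [0.36743476 0.14944993 0.42719594]
(415, 242.8) [0.54344238 0.20923317]
(411.5, 241) [0.53993598 0.20582582]
(417.9, 250.5) [0.55426322 0.21033828]
```

View pics/s2.png

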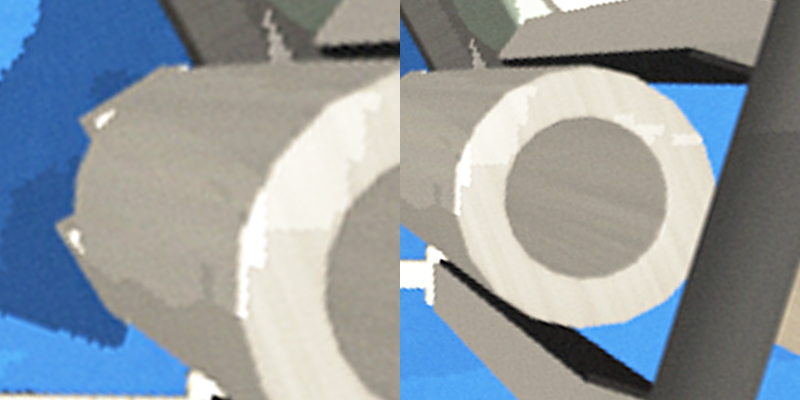

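Held sleeve: the bore centre is about (−2.5, +0.5) mm from the TCP, and the notch faces about 169°. The bar is at about 3–6° and the shaft at about (0.564, 0.214). I'll go above the shaft and turn +15° on the way.

>>> arm_command --motion '[{"slide": [8, 6, 0], "twist": [0, 0, 0], "fingers": 0.4}, {"slide": [17, 13, 0], "twist": [0, 0, 0.0524], "fingers": 0.4}, {"slide": [24, 17, 0], "twist": [0, 0, 0.0524], "fingers": 0.4}, {"slide": [24, 18, 0], "twist": [0, 0, 0.0524], "fingers": 0.4}, {"slide": [24, 17, 0], "twist": [0, 0, 0.0524], "fingers": 0.4}, {"slide": [16, 12, 0], "twist": [0, 0, 0.0522], "fingers": 0.4}, {"slide": [8, 6, 0], "twist": [0, 0, 0], "fingers": 0.4}, {"slide": [0, 0, 0], "twist": [0, 0, 0], "fingers": 0.4}, {"slide": [0, 0, 0], "twist": [0, 0, 0], "fingers": 0.4}, {"slide": [0, 0, 0], "twist": [0, 0, 0], "fingers": 0.4}, {"slide": [0, 0, 0], "twist": [0, 0, 0], "fingers": 0.4}]'

```text
time_s: 8.1
position: [0.5658, 0.2141, 0.2496]
eef_rot: [-0.071, -3.14, 0.001]
wrist_force: [0.4, -0.3, -3.4]
gripper_width: 0.58
gripper_force: 25.0
```

Run:
```python
from h import *
print(state()["position"],state()["wrist_force"],state()["q"])
for n in("top","scene"):
    c=cam(n); p=state()["position"]; 
    q=proj(c,(.564,.2138,.167)); print(n,q,proj(c,(.564,.2138,.193)))
    x,y=q.astype(int); k=c["image"][y-40:y+40,x-40:x+40,::-1]
    cv2.imwrite(f"pics/c_{n}.png",cv2.resize(k,(400,400),interpolation=2))
cv2.imwrite("pics/c.png",np.hstack([cv2.imread("pics/c_top.png"),cv2.imread("pics/c_scene.png")]))
```

```text
[0.56583762 0.21408789 0.24956296] [ 0.3801248  -0.33180088 -3.36990188] [ 2.18863061e-01  2.40500106e-01  1.40924089e+00 -2.16621632e-04
  1.49236780e+00 -1.30673875e+00]
top [211.48236829 225.3271111 ] [207.58366766 223.33439401]
scene [368.1961274  135.64044551] [368.89360076 127.41048129]
```

View pics/c.png

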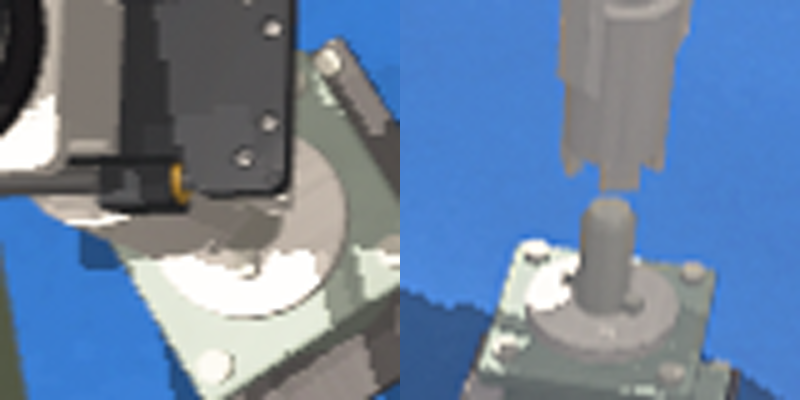

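The scene crop shows the sleeve about 2 mm to the right of the shaft, with the bar's ends at (570,272) and (632,305). I'll shift slightly and lower gently.

Run:
```python
from h import *
c=cam("scene")
a=onz(c,(328+170/5,95+272/5),.112);b=onz(c,(328+232/5,95+305/5),.112);print(a,b,np.degrees(np.arctan2(*(b-a)[1::-1])),np.linalg.norm(b-a),(a+b)/2)
p=state()["position"]
for d in (0,45,75): print(d,(proj(c,np.array(p)+[0,0,-.056]+.027*np.array([np.cos(np.radians(d)),np.sin(np.radians(d)),0]))-[328,95])*5+[400,0])
for d in range(-90,91,15): print(d,((proj(c,np.array(p)+[-.002,0,-.056]+.027*np.array([np.cos(np.radians(d)),np.sin(np.radians(d)),0]))-[328,95])*5+[400,0]).round())
```

```text
[0.54655113 0.21429658 0.112     ] [0.59002989 0.21430908 0.112     ] 0.01647705213556222 0.04347876280892121 [0.56829051 0.21430283 0.112     ]
0 [649.89986967 182.01858129]
45 [660.29447372 160.30823363]
75 [649.99488564 145.80449057]
-90 [573. 183.]
-75 [584. 187.]
-60 [598. 190.]
-45 [612. 191.]
-30 [625. 189.]
-15 [637. 186.]
0 [647. 181.]
15 [654. 174.]
30 [657. 167.]
45 [657. 159.]
60 [654. 151.]
75 [647. 144.]
90 [637. 139.]
```

>>> arm_command --motion '[{"slide": [-1, -1, -10], "twist": [0, 0, 0], "fingers": 0.4}, {"slide": [0, 0, -10], "twist": [0, 0, 0], "fingers": 0.4}, {"slide": [0, 0, -4], "twist": [0, 0, 0], "fingers": 0.4}, {"slide": [0, 0, -2], "twist": [0, 0, 0], "fingers": 0.4}, {"slide": [0, 0, -2], "twist": [0, 0, 0], "fingers": 0.4}, {"slide": [0, 0, -2], "twist": [0, 0, 0], "fingers": 0.4}, {"slide": [0, 0, 0], "twist": [0, 0, 0], "fingers": 0.4}]'

```text
time_s: 8.83
position: [0.5655, 0.2138, 0.219]
eef_rot: [-0.069, -3.14, 0.0]
wrist_force: [0.3, -1.1, -3.7]
gripper_width: 0.581
gripper_force: 25.0
```

>>> arm_command --motion '[{"slide": [0, 0, -2], "twist": [0, 0, 0], "fingers": 0.4}, {"slide": [0, 0, -2], "twist": [0, 0, 0], "fingers": 0.4}, {"slide": [0, 0, -2], "twist": [0, 0, 0], "fingers": 0.4}, {"slide": [0, 0, 0], "twist": [0, 0, 0], "fingers": 0.4}]'

```text
time_s: 9.17
position: [0.5662, 0.2136, 0.2135]
eef_rot: [0.069, 3.139, -0.001]
wrist_force: [1.7, -0.1, -2.7]
gripper_width: 0.576
gripper_force: 25.0
```

>>> arm_command --motion '[{"slide": [0, 0, -2], "twist": [0, 0, 0], "fingers": 0.4}, {"slide": [0, 0, -2], "twist": [0, 0, 0], "fingers": 0.4}, {"slide": [0, 0, -2], "twist": [0, 0, 0], "fingers": 0.4}, {"slide": [0, 0, -2], "twist": [0, 0, 0], "fingers": 0.4}, {"slide": [0, 0, 0], "twist": [0, 0, 0], "fingers": 0.4}]'

```text
time_s: 9.58
position: [0.5661, 0.2135, 0.2052]
eef_rot: [0.069, 3.14, -0.001]
wrist_force: [2.8, -1.5, -2.6]
gripper_width: 0.577
gripper_force: 25.0
```

>>> arm_command --motion '[{"slide": [0.8, 0, -4], "twist": [0, 0, 0], "fingers": 0.4}, {"slide": [0, 0, -5], "twist": [0, 0, 0], "fingers": 0.4}, {"slide": [0, 0, -5], "twist": [0, 0, 0], "fingers": 0.4}, {"slide": [0, 0, -5], "twist": [0, 0, 0], "fingers": 0.4}, {"slide": [0, 0, -5], "twist": [0, 0, 0], "fingers": 0.4}, {"slide": [0, 0, -4], "twist": [0, 0, 0], "fingers": 0.4}, {"slide": [0, 0, 0], "twist": [0, 0, 0], "fingers": 0.4}]'

```text
time_s: 10.17
position: [0.5666, 0.2137, 0.1762]
eef_rot: [0.069, 3.141, -0.0]
wrist_force: [4.8, -1.3, -6.3]
gripper_width: 0.581
gripper_force: 25.0
```

>>> arm_command --motion '[{"slide": [0.5, 0, -1], "twist": [0, 0, 0], "fingers": 0.4}, {"slide": [0, 0, -1], "twist": [0, 0, 0], "fingers": 0.4}, {"slide": [0, 0, -1], "twist": [0, 0, 0], "fingers": 0.4}, {"slide": [0, 0, -1], "twist": [0, 0, 0], "fingers": 0.4}, {"slide": [0, 0, -1], "twist": [0, 0, 0], "fingers": 0.4}, {"slide": [0, 0, -1], "twist": [0, 0, 0], "fingers": 0.4}, {"slide": [0, 0, 0], "twist": [0, 0, 0], "fingers": 0.4}]'

```text
time_s: 10.75
position: [0.5668, 0.2138, 0.1712]
eef_rot: [-0.069, -3.141, -0.0]
wrist_force: [1.7, -1.1, -2.9]
gripper_width: 0.581
gripper_force: 25.0
```

>>> arm_command --motion '[{"slide": [0, 0, -1], "twist": [0, 0, 0], "fingers": 0.4}, {"slide": [0, 0, -1], "twist": [0, 0, 0], "fingers": 0.4}, {"slide": [0, 0, -1], "twist": [0, 0, 0], "fingers": 0.4}, {"slide": [0, 0, 0], "twist": [0, 0, 0], "fingers": 0.4}]'

```text
time_s: 11.08
position: [0.5668, 0.2139, 0.1681]
eef_rot: [-0.069, -3.141, -0.0]
wrist_force: [3.0, -1.1, -3.4]
gripper_width: 0.574
gripper_force: 25.0
```

>>> arm_command --motion '[{"slide": [0, 0, -1], "twist": [0, 0, 0], "fingers": 0.4}, {"slide": [0, 0, -1], "twist": [0, 0, 0], "fingers": 0.4}, {"slide": [0, 0, -1], "twist": [0, 0, 0], "fingers": 0.4}, {"slide": [0, 0, -1], "twist": [0, 0, 0], "fingers": 0.4}, {"slide": [0, 0, -1], "twist": [0, 0, 0], "fingers": 0.4}, {"slide": [0, 0, 0], "twist": [0, 0, 0], "fingers": 0.4}]'

```text
time_s: 11.58
position: [0.5668, 0.2139, 0.1631]
eef_rot: [-0.069, -3.141, -0.0]
wrist_force: [1.8, -1.2, -3.0]
gripper_width: 0.578
gripper_force: 25.0
```

The bottom is at about 107 mm with no resistance, so the notches are over the bar. Next are the last 2 mm, then release.

>>> arm_command --motion '[{"slide": [0, 0, -1], "twist": [0, 0, 0], "fingers": 0.4}, {"slide": [0, 0, -1], "twist": [0, 0, 0], "fingers": 0.4}, {"slide": [0, 0, -0.5], "twist": [0, 0, 0], "fingers": 0.4}, {"slide": [0, 0, 0], "twist": [0, 0, 0], "fingers": 0.4}]'

```text
time_s: 11.92
position: [0.567, 0.2138, 0.1612]
eef_rot: [0.069, 3.141, 0.0]
wrist_force: [1.3, -1.4, -0.9]
gripper_width: 0.579
gripper_force: 25.0
```

>>> arm_command --motion '[{"slide": [0, 0, 0], "twist": [0, 0, 0], "fingers": 0.7}, {"slide": [0, 0, 0], "twist": [0, 0, 0], "fingers": 0.8}, {"slide": [0, 0, 0], "twist": [0, 0, 0], "fingers": 0.9}, {"slide": [0, 0, 0], "twist": [0, 0, 0], "fingers": 0.95}, {"slide": [0, 0, 0], "twist": [0, 0, 0], "fingers": 0.95}, {"slide": [0, 0, 0], "twist": [0, 0, 0], "fingers": 0.95}, {"slide": [0, 0, 0], "twist": [0, 0, 0], "fingers": 0.95}, {"slide": [0, 0, 5], "twist": [0, 0, 0], "fingers": 0.95}, {"slide": [0, 0, 15], "twist": [0, 0, 0], "fingers": 0.95}, {"slide": [0, 0, 25], "twist": [0, 0, 0], "fingers": 0.95}, {"slide": [0, 0, 30], "twist": [0, 0, 0], "fingers": 0.95}, {"slide": [0, 0, 30], "twist": [0, 0, 0], "fingers": 0.95}, {"slide": [-20, 0, 20], "twist": [0, 0, 0], "fingers": 0.95}, {"slide": [-30, -10, 0], "twist": [0, 0, 0], "fingers": 0.95}, {"slide": [-30, -10, 0], "twist": [0, 0, 0], "fingers": 0.95}, {"slide": [-10, -5, 0], "twist": [0, 0, 0], "fingers": 0.95}, {"slide": [0, 0, 0], "twist": [0, 0, 0], "fingers": 0.95}]'

```text
time_s: 13.33
position: [0.475, 0.1884, 0.287]
eef_rot: [0.069, 3.14, 0.0]
wrist_force: [0.7, 0.4, -0.1]
gripper_width: 0.952
gripper_force: 0.0
```

Run:
```python
from h import *
o=[]
for n in("scene","wrist"):
    c=cam(n); x,y=proj(c,(.567,.214,.15)).astype(int); x=min(max(x,60),580);y=min(max(y,60),340)
    k=c["image"][y-60:y+60,x-60:x+60,::-1]; o.append(cv2.resize(k,(400,400),interpolation=2))
    b=[proj(c,(.567,.214,z)) for z in(.105,.205,.116,.216)]; print(n,x-60,y-60,[((q-[x-60,y-60])*400/120).round() for q in b])
cv2.imwrite("pics/f.png",np.hstack(o)); print(state()["position"],state()["wrist_force"],state()["gripper_width"])
```

```text
scene 308 81 [array([198., 245.]), array([207., 143.]), array([199., 235.]), array([208., 131.])]
wrist 285 197 [array([192., 147.]), array([215., 289.]), array([194., 159.]), array([219., 310.])]
[0.47725008 0.18893326 0.28671251] [-1.23851857 -0.23674261 -0.14146112] 0.9492153500411403
```

View pics/f.png

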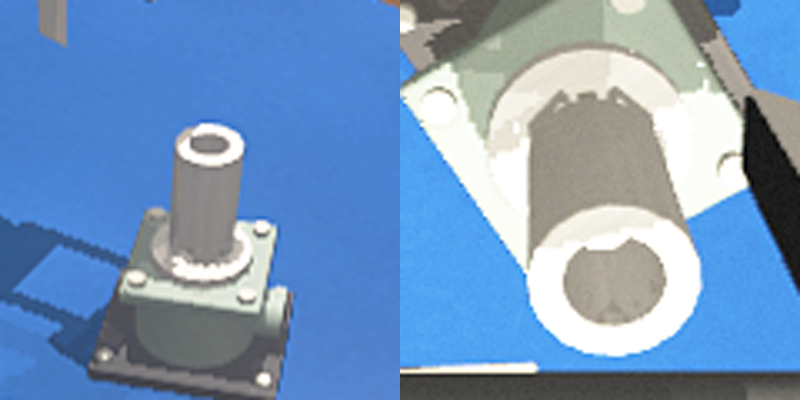

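The pictures show the sleeve upright on the pump's face, top ring at (208,143) in the scene crop as predicted for home. The bar shows in the front notch at (590,97), and the gripper is clear.

```bash
python3 -c "
from cell import *
print(job_done())"
```

```text
the job is handed in; nothing more can be done
None
```

The sleeve is released and, by the final pictures and the light contact forces, fully home on the pump's face with its notches over the cross bar; the job is handed in at about 13 s, but no verdict came back.

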